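# Pull the clogged filter from the print unit's air intake

### The job

Two blue air-intake housings lie on the print-shop bench; one holds a clogged, dark brown filter, the other a clean white one. Swing the red tab that holds the brown filter aside by about a quarter turn (either way), lift that filter out by its green handle and lay it flat, handle up, in the yellow tray. Leave the tab turned aside.

Things in the scene. Friction and masses are not known exactly. Their poses are not given: they have to be found in the camera images.
- tab (a joint): angle of the red swing tab over the brown filter, rad: 0 = straight over the filter, positive = counter-clockwise from above; range -1.75 to 1.75 about a vertical axis. Light friction (about 1 N at its knob); stays where it is left. It clears the filter beyond about 1.2 either way. The clean filter's housing has its own like tab.
- tab_pin (a point): middle of the tab's upright round red knob (12 mm diameter, 30 mm tall), 73 mm above the bench. x points along the tab from pivot to tip, z up. The vertical pivot axis is 34 mm back along -x. The flat tab under the knob is 14 mm wide, 5 mm thick, ends 8 mm beyond the knob's axis; its upper face is 15 mm below this point, and the level top of housing and filter 23 mm below.
- filter_handle (a point): middle of the green handle, 36 (x) x 14 (y) x 30 mm (z), upright in the centre of the brown filter's top. Filter: panel 130 (x) x 90 (y) x 20 mm, 150-310 g, black rim, brown pleats; top 15 mm and underside 35 mm below this point. Sits flush in a pocket, 3 mm play all round, in a blue housing 230 x 140 x 50 mm. The tab's pivot is 87 mm away on the -x side. z up.
- tray: fixed yellow open tray, outside 180 mm (x) by 160 mm (y) by 20 mm high, walls 4 mm, floor 4 mm thick. Origin: centre of its underside, on the bench; axes along its sides, z up.
There are look-alikes about, which are no part of the job. Of the things that look like the tray, the larger one is meant. What is shaped like the part that bears filter_handle but pink is not meant.

How it is judged (in metres and radians):
On the way, in this order (a step that is already met when the one before it is completed fails the run):
1. the tab is turned aside (at least 1.1 rad from straight over the filter, either way) while the brown filter is still in its pocket ((value of joint tab above 1.1 rad or value of joint tab below -1.1 rad) and distance of filter_handle from where it was at the start of the episode below 0.015 m), for 0.2 s.
2. the brown filter is lifted out: its handle's centre at least 30 mm higher than in the pocket (height (world z) of filter_handle above 0.095 m), for 0.1 s.
At the end, for the whole second after the job is handed in: The brown filter lies at rest in the yellow tray, handle up and flat within 10 degrees, its centre within 45 mm of the tray's and its handle's centre less than 50 mm above the bench; the tab is still turned aside by at least 1.1 rad, either way ((value of joint tab above 1.1 rad or value of joint tab below -1.1 rad) and horizontal distance between filter_handle and tray below 0.045 m and height (world z) of filter_handle below 0.05 m and angle between filter_handle's own z axis and vertical below 0.17 rad and linear speed of filter below 0.02 m/s); the robot touches nothing.
It also fails if it takes over 48 s, if anything falls off the work surface, if the arm or the gripper's body presses on something with over 40 N, if the wrist force passes 120 N, or if a joint passes its speed limit or range.

### The arm

A 6-joint arm with a two-finger parallel gripper is mounted at the origin on the work surface. World frame = base frame: x ahead of the robot, y to its left, z up, the work surface at z = 0. Lengths are in mm, angles in rad, forces in N, time in s.
With the tool pointing down it reaches from about 250 to 800 mm from the base axis. Payload 3.9 kg.
Tool frame: the origin (TCP) lies between the finger pads; the fingertips stand 19 mm ahead of it and the grasp point (between the pads) is the TCP; z points along the fingers, y is the direction in which the jaws open and shut (so a half turn about z gives the same grasp; the last joint's range is limited). The gripper opens to 85 mm and grips with 20 to 120 N. Pads are 22 mm wide; open, the fingers measure 114 mm over their backs; the gripper's body (76 mm by 85 mm) begins 54 mm behind the grasp point. The pads swing forward as they close: fully open they stand 13 mm farther back than shut.
Start: joints at [1.161, 0.26, -0.138, 1.173, 0, 1.571], TCP at [209.168, 481.523, 250.304] pointing down, gripper open.
Joint ranges: [-2.78, 2.78], [-0.83, 1.72], [-1.28, 1.37], [-1.9, 2.12], [-1.57, 1.48], [-3.14, 3.14]. Speed limits (rad/s): [2.57, 2.57, 3.14, 3.14, 3.14, 3.14].

### API

Orientations are given as a rotation vector (axis times angle).
In Python, from workcell import monitor, viewer, ticket gives the robot as it stands.
- The arm moves only by the shell command python3 -m jog 'ROWS' [OPENING] [FORCE]. ROWS is JSON, a list of rows, each a list of 4 numbers: the shift along the world's x, y, z in cm, then the turn about the world's z in rad. A call has 1 to 5 rows; each row is the pose to reach, as a shift and turn from the pose measured when the call began; what a row does not reach only later rows make up. A row lasts 1/8 s, in which the tool goes at most 62.5 mm and 10.7 degrees, less where a joint would pass 70% of its speed; a pose out of reach is approached as far as the arm can. A call with a gripper value outside its range is refused whole. OPENING is the finger opening in cm, from 0 to 8.54, set as the call begins (- or left out, the last holds). The fingers move at their own pace and stop on an object; FORCE is the grip in N (left out, the last holds). Time passes only in rows, so rows that repeat a pose let the fingers close. It gives the time, the measured TCP pose, the force and the opening at its end, in the units of the state.
- monitor.get_obs(): the state, without advancing time (a new reading comes with each control period).
- viewer.get_image(name): name is "side" or "top"; returns a dict with "img" (480x640x3 uint8, red, green, blue), "mtx" (3x3 intrinsics, pixels), "dist_coeffs" ([k1, k2, p1, p2, k3] as OpenCV has them; the pictures are not rectified), "R" (3x3) and "t" (3): a world point X has camera coordinates R X + t. Camera axes: x right, y down, z forward; pixel columns grow to the right and rows downward; lengths in mm; the calibration is good to about 2 mm. A picture is of the moment at which its call begins. There is no depth.
- ticket.job_done(): hands the job in, once; it reports no verdict.
Trained networks look in a picture, given as the dict that the camera call returned (one of the last four; its "shot" number tells which), for a name from the list of things; names that differ only in an ending like _2 or _b are one class to them, and where a whole thing is asked for, a point or a joint stands for the part that bears it (a point fixed in the world has none). Each returns a list of dicts, best first, with "p" (0 to 1); they miss things now and then, are a little off and sometimes report something else, mostly with a low value. They report only what shows in the picture. A call takes as long as a camera call. They do not tell look-alikes from the thing itself.
- viewer.search_frame(name, picture): "rect" ([left, top, right, bottom] in pixels, round what is visible of it).
- viewer.mark_of(name, picture): "xy" ([column, row] in pixels: a listed point, or the origin of a listed thing).
The state is a dict: "t": time; "joint_positions": joint angles; "joint_vel": joint speeds; "effort": joint torques, N m; "position": TCP position; "tool_rot": TCP orientation; "ft_force": force on the tool from outside, world axes, zero at the start; "ft_torque": the same for the moment, N m; "finger_gap": finger opening in mm.
Only numpy, scipy, OpenCV 4.12 (cv2) and the standard library are available. Lean on these libraries where they do the work, as an engineer would, in place of code of your own. Each camera call takes 0.05 s, during which the arm holds its last target. There are 200 camera calls.

## Working session

There is one attempt and no reset: what is moved stays moved. The work goes in short steps, Python scripts to look and compute and a shell command to move; the robot and the scene stay as the last step left them, time stands still between calls to the robot, and variables do not carry over. Pictures are saved under pics/ and viewed, about 8 in all and at most 12, crops included, and the job is handed in when it is done.

```bash
mkdir -p pics; cat > h.py <<'E'
import numpy as np, cv2
from workcell import monitor, viewer, ticket
def shot(cam,fn=None):
    d=viewer.get_image(cam)
    if fn: cv2.imwrite('pics/'+fn,cv2.cvtColor(d['img'],cv2.COLOR_RGB2BGR))
    return d
def ray(d,px,z):
    "pixel -> world point at height z (mm)"
    u=cv2.undistortPoints(np.array([[px]],float),np.array(d['mtx'],float),np.array(d['dist_coeffs'],float))[0,0]
    R=np.array(d['R']);t=np.array(d['t']).ravel()
    c=-R.T@t; v=R.T@np.array([u[0],u[1],1])
    return c+v*(z-c[2])/v[2]
def proj(d,P):
    R=np.array(d['R'],float)
    return cv2.projectPoints(np.array(P,float).reshape(-1,1,3),cv2.Rodrigues(R)[0],np.array(d['t'],float),np.array(d['mtx'],float),np.array(d['dist_coeffs'],float))[0].reshape(-1,2)
E
python3 - <<'E'
from h import *
np.set_printoptions(precision=1,suppress=True)
for c in ['top','side']:
    d=shot(c,c+'0.png'); print(c,'cam',-np.array(d['R']).T@np.array(d['t']).ravel())
    for n,z in [('tab_pin',73),('filter_handle',65),('tray',0)]:
        for r in viewer.mark_of(n,d): print(n,round(r['p'],2),np.array(r['xy']),ray(d,r['xy'],z))
print(monitor.get_obs())
E
```

```text
top cam [ 254.2  -81.6 1182. ]
tab_pin 0.66 [398.7 221.8] [ 526.  -288.6   73. ]
filter_handle 0.72 [465.8 311.1] [ 319.9 -446.2   65. ]
filter_handle 0.57 [393.1 206.8] [ 564.5 -276.9   65. ]
tray 0.98 [273.1 203.8] [581.1  15.3  -0. ]
tray 0.56 [301.1 292. ] [361.1 -62.1   0. ]
side cam [ 210.4 -915.3  764.9]
tab_pin 0.54 [386.  305.4] [ 519.2 -282.    73. ]
filter_handle 0.91 [312.5 421.9] [ 321.4 -467.9   65. ]
filter_handle 0.68 [410.2 299.9] [ 571.4 -276.3   65. ]
tray 0.78 [357.9 233.7] [583.6  29.6   0. ]
tray 0.68 [276.6 279.6] [360.9 -65.6   0. ]
{'t': 0.4, 'joint_positions': array([ 1.2,  0.3, -0.1,  1.2,  0. ,  1.6]), 'joint_vel': array([ 0., -0.,  0., -0., -0.,  0.]), 'effort': array([ -0. , -40.5,  25.4,   0. ,  -0. ,  -0. ]), 'position': array([209.1, 481.4, 250.2]), 'tool_rot': array([-0.6, -3.1,  0. ]), 'ft_force': array([ 0.1, -0.6, -0.2]), 'ft_torque': array([-0., -0.,  0.]), 'finger_gap': 85.14236760342378}
```

View pics/top0.png

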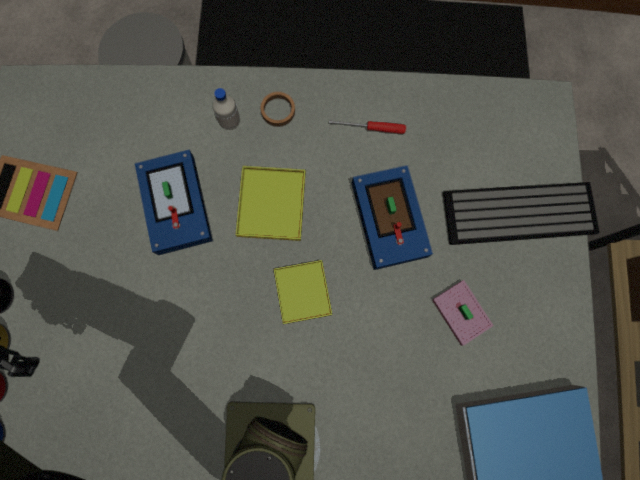

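View pics/side0.png

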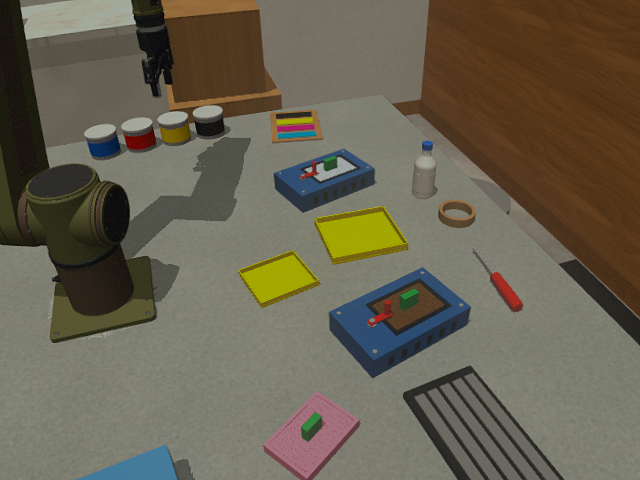

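The top view shows two housings:
- The brown filter's housing is at about (391,217), with its handle at (391,205) and red knob at about (398,228).
- The clean white filter's housing is at about (172,200), so it isn't the one.

There are two yellow trays. The one at (271,203) is larger than the one at (302,292), so the first is meant. The pink look-alike at (463,312) is not meant. I'll confirm this in an enlarged crop and measure by colour.

```bash
python3 - <<'E'
from h import *
np.set_printoptions(precision=1,suppress=True)
crops=[]
for c,(x0,y0,x1,y1) in [('top',(345,160,435,275)),('side',(325,262,475,378))]:
    d=shot(c); im=cv2.cvtColor(d['img'],cv2.COLOR_RGB2BGR); hsv=cv2.cvtColor(im,cv2.COLOR_BGR2HSV)
    H,S,V=[hsv[...,i].astype(int) for i in range(3)]
    roi=np.zeros(H.shape,bool); roi[y0:y1,x0:x1]=1
    def cen(m): 
        n,l,st,ce=cv2.connectedComponentsWithStats((m).astype(np.uint8)); k=1+np.argmax(st[1:,4]); return l==k,ce[k],st[k]
    m,ce,st=cen(roi&(H>45)&(H<80)&(S>120)); print(c,'green',ce,st,ray(d,ce,80 if c=='top' else 68))
    m,ce,st=cen(roi&((H<6)|(H>174))&(S>150)&(V>60)); print('red',ce,st)
    m,ce,st=cen(roi&(H>95)&(H<125)&(S>100)); cn=cv2.findContours(m.astype(np.uint8),0,2)[0]; cn=max(cn,key=cv2.contourArea)
    print('blue rect',cv2.minAreaRect(cn)); 
    m,ce,st=cen((H>24)&(H<36)&(S>150)&(V>60)); 
    cn=max(cv2.findContours(m.astype(np.uint8),0,2)[0],key=cv2.contourArea); r=cv2.minAreaRect(cn)
    print('tray',st,r); 
    hull=cv2.approxPolyN(cn,4).reshape(-1,2) if hasattr(cv2,'approxPolyN') else cv2.boxPoints(r)
    W=np.array([ray(d,p,20) for p in hull]); print(W,W.mean(0), np.linalg.norm(W-np.roll(W,1,0),axis=1))
    s=5 if c=='top' else 4
    crops.append(cv2.resize(im[y0:y1,x0:x1],None,fx=s,fy=s,interpolation=cv2.INTER_CUBIC))
    cv2.imwrite(f'pics/crop_{c}.png',crops[-1])
a,b=crops; b=cv2.resize(b,(345*1,int(345/b.shape[1]*b.shape[0]))); 
cv=np.zeros((600,800,3),np.uint8); cv[:a.shape[0],:a.shape[1]]=a; cv[:b.shape[0],455:455+b.shape[1]]=b; cv2.imwrite('pics/crop.png',cv)
E
```

```text
top green [390.8 205.4] [387 197   9  17 112] [ 563.7 -268.8   80. ]
red [397.6 230. ] [393 222   9  19  95]
blue rect ((391.1977233886719, 216.32110595703125), (95.1029281616211, 60.38004684448242), 75.61860656738281)
tray [ 237  167   68   73 3571] ((270.4026794433594, 202.960205078125), (63.592166900634766, 69.71192169189453), 3.814074993133545)
[[666.  -60.1  20. ]
 [486.1 -55.8  20. ]
 [491.6 100.8  20. ]
 [669.4  93.7  20. ]] [578.3  19.6  20. ] [153.9 180.  156.7 178. ]
side green [408.2 298.4] [400 288  19  23 228] [ 567.9 -274.2   68. ]
red [382.7 313.2] [367 300  26  26 200]
blue rect ((402.97772216796875, 315.29376220703125), (78.06048583984375, 124.96214294433594), 60.64224624633789)
tray [ 315  206   93   59 3186] ((361.2884826660156, 233.44232177734375), (49.22515106201172, 86.29109954833984), 78.69007110595703)
[[669.3 -85.2  20. ]
 [484.6 -79.   20. ]
 [491.7 100.8  20. ]
 [675.1  95.3  20. ]] [580.2   8.   20. ] [180.6 184.7 179.9 183.5]
```

View pics/crop.png

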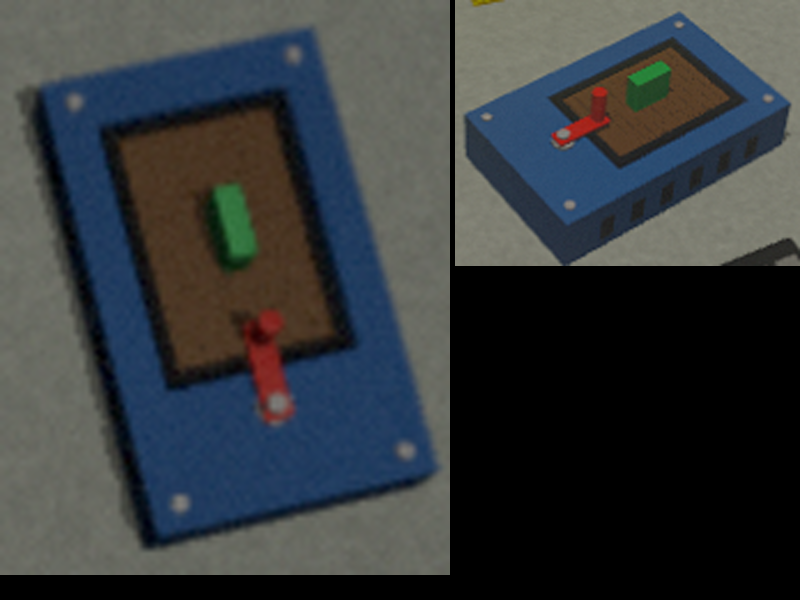

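The crop confirms the brown pleats and green handle. The red tab lies over the filter, with its pivot screw at crop (277,403) and knob at (268,320). I'll compute positions from these features next.

```bash
python3 - <<'E'
from h import *
from scipy.optimize import least_squares
np.set_printoptions(precision=1,suppress=True)
T=shot('top');S=shot('side')
t=lambda x,y:(345+x/5,160+y/5); s=lambda x,y:(325+(x-455)/2.3,262+y/2.3)
def box(cx,cy,cz,dx,dy,dz): return [(cx+i*dx,cy+j*dy,cz+k*dz) for i in(-1,1) for j in(-1,1) for k in(-1,1)]
# local frame: x along filter (pivot->handle), origin handle centre on bench
yaw0=np.arctan2(*( (ray(T,t(194,111),50)-ray(T,t(261,366),50))[[1,0]])); print('yaw rough',yaw0)
filt=[(t(103,130),(65,45)),(t(285,92),(65,-45)),(t(353,345),(-65,-45)),(t(170,387),(-65,45))]
print('filter corners top@50'); print(np.array([ray(T,p,50) for p,_ in filt]))
fs=[s(549,98),s(672,38),s(747,99),s(622,166)]
print('filter corners side@50'); W=np.array([ray(S,p,50) for p in fs]);print(W,W.mean(0))
W=np.array([ray(T,p,50) for p,_ in filt]);print('mean top',W.mean(0))
for n,a,b,z in [('pivot',t(277,403),s(562,134),56),('knobtop',t(270,322),s(599,92),88)]:
    print(n,ray(T,a,z),ray(S,b,z))
# handle silhouettes: bbox centre compare of projected box
for d,n,c in [(T,'T',(390.8,205.4)),(S,'S',(408.2,298.4))]:
    def f(p):
        y=yaw0;P=np.array(box(0,0,65,18,7,15));Q=P.copy();Q[:,0]=P[:,0]*np.cos(y)-P[:,1]*np.sin(y)+p[0];Q[:,1]=P[:,0]*np.sin(y)+P[:,1]*np.cos(y)+p[1]
        h=cv2.convexHull(proj(d,Q).astype(np.float32)); m=cv2.moments(h); return np.array([m['m10']/m['m00']-c[0],m['m01']/m['m00']-c[1]])
    print('handle',n,least_squares(f,[565,-275],diff_step=1e-3).x)
E
```

```text
yaw rough 0.24638291669649412
filter corners top@50
[[ 619.2 -212.3   50. ]
 [ 641.8 -302.2   50. ]
 [ 515.1 -333.8   50. ]
 [ 491.8 -245.1   50. ]]
filter corners side@50
[[ 494.3 -246.3   50. ]
 [ 622.5 -212.8   50. ]
 [ 647.9 -301.8   50. ]
 [ 520.5 -335.1   50. ]] [ 571.3 -274.    50. ]
mean top [ 567.  -273.4   50. ]
pivot [ 484.3 -295.5   56. ] [ 486.9 -293.1   56. ]
knobtop [ 516.1 -286.5   88. ] [ 518.7 -288.6   88. ]
handle T [ 567.8 -272. ]
handle S [ 570.2 -271.8]
```

Both cameras agree to about 3 mm:
- **Handle:** about (569,-272), yaw about 0.25.
- **Pivot:** (485,-294), which is 87 mm from the handle as expected.
- **Knob:** about (518,-286).
- **Tray:** (579,15), sides about 180 x 157.

Next I'll straddle the knob with the fingers slightly open and the jaws across the tab.

```bash
python3 -m jog '[[12,-30,-4,0.4],[12,-30,-4,0.4],[12,-30,-4,0.4],[12,-30,-4,0.4],[12,-30,-4,0.4]]' 3; python3 -m jog '[[12,-30,-4,0.26],[12,-30,-4,0.26],[12,-30,-4,0.26],[12,-30,-4,0.26],[12,-30,-4,0.26]]'
cat >> h.py <<'E'
def state():
    from scipy.spatial.transform import Rotation as Ro
    o=monitor.get_obs(); y=Ro.from_rotvec(o['tool_rot']).as_matrix()[:,1]
    print('t %.2f pos %s jaw yaw %.3f F %s gap %.1f q6 %.2f'%(o['t'],np.round(o['position'],1),np.arctan2(y[1],y[0]),np.round(o['ft_force'],1),o['finger_gap'],o['joint_positions'][5])); return o
E
python3 -c "
from h import *; state()"
```

```text
t: 1.23
position: [323.2, 196.6, 212.6]
tool_rot: [0.014, 3.14, 0.001]
ft_force: [1.9, 0.4, 0.2]
finger_gap: 30.0
t: 1.85
position: [433.1, -78.3, 176.4]
tool_rot: [-0.392, 3.114, 0.001]
ft_force: [1.0, 0.9, 0.6]
finger_gap: 29.7
t 1.85 pos [433.1 -78.3 176.4] jaw yaw 1.821 F [1.  0.9 0.6] gap 29.7 q6 -0.43
```

```bash
python3 -m jog '[[8.5,-20.8,-2.6,0],[8.5,-20.8,-2.6,0],[8.5,-20.8,-2.6,0],[8.5,-20.8,-2.6,0],[8.5,-20.8,-2.6,0]]' 3; python3 - <<'E'
from h import *
o=state()
a=shot('top');b=shot('side')
for d in(a,b): print(proj(d,[517.7,-285.6,88]))
f=lambda d,x,y,w,h:cv2.resize(cv2.cvtColor(d['img'],4)[y:y+h,x:x+w],(400,400))
cv2.imwrite('pics/c1.png',np.hstack([f(a,350,170,90,90),f(b,330,225,120,120)]))
E
```

```text
t: 2.48
position: [519.1, -289.2, 149.6]
tool_rot: [-0.387, 3.114, -0.0]
ft_force: [0.2, 0.4, -0.1]
finger_gap: 30.3
t 2.48 pos [ 519.1 -289.2  149.6] jaw yaw 1.818 F [ 0.2  0.4 -0.1] gap 30.3 q6 -0.76
[[398.63126227 223.73405653]]
[[386.43864941 301.0130076 ]]
```

View pics/c1.png

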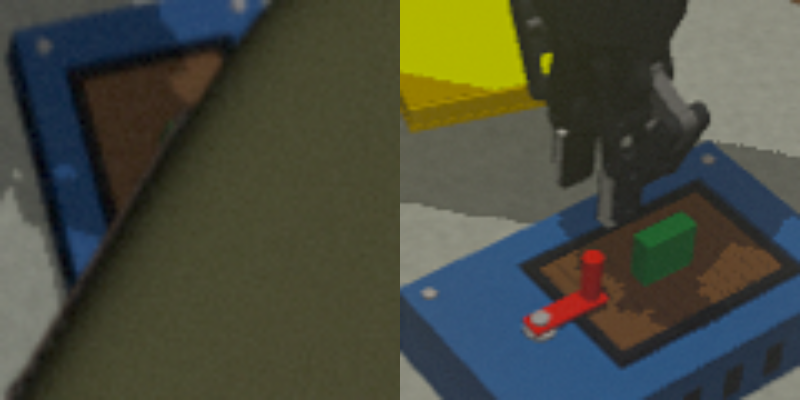

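The arm hides the top view. In the side view the open fingers hang above the knob at crop (592,260), and the tab is still straight. I'll descend around the knob.

```bash
python3 -m jog '[[-0.1,0.2,-3,0],[-0.1,0.2,-5,0],[-0.1,0.2,-6.5,0],[-0.1,0.2,-6.5,0]]' 3; python3 - <<'E'
from h import *
o=state()
b=shot('side')
cv2.imwrite('pics/c2.png',cv2.resize(cv2.cvtColor(b['img'],4)[225:345,330:450],(600,600)))
p=np.array([484.7,-294.]); c=o['position'][:2]; v=c-p; print(v,np.hypot(*v),np.arctan2(v[1],v[0]))
for a in np.arange(-.15,-1.6,-.15): 
    k=p+34*np.array([np.cos(.25+a),np.sin(.25+a)]); print(round(a,2),np.round((k-c)/10,2))
E
```

```text
t: 3.08
position: [515.6, -282.8, 84.2]
tool_rot: [0.393, -3.117, -0.005]
ft_force: [-1.3, 0.2, -0.2]
finger_gap: 30.1
t 3.08 pos [ 515.6 -282.8   84.2] jaw yaw 1.822 F [-1.3  0.2 -0.2] gap 30.1 q6 -0.75
[30.94976331 11.23681164] 32.926490620137265 0.34826729867871237
-0.15 [ 0.29 -0.78]
-0.3 [ 0.3  -1.29]
-0.45 [ 0.24 -1.8 ]
-0.6 [ 0.1  -2.29]
-0.75 [-0.11 -2.75]
-0.9 [-0.39 -3.18]
-1.05 [-0.73 -3.56]
-1.2 [-1.12 -3.89]
-1.35 [-1.55 -4.15]
-1.5 [-2.02 -4.35]
```

View pics/c2.png

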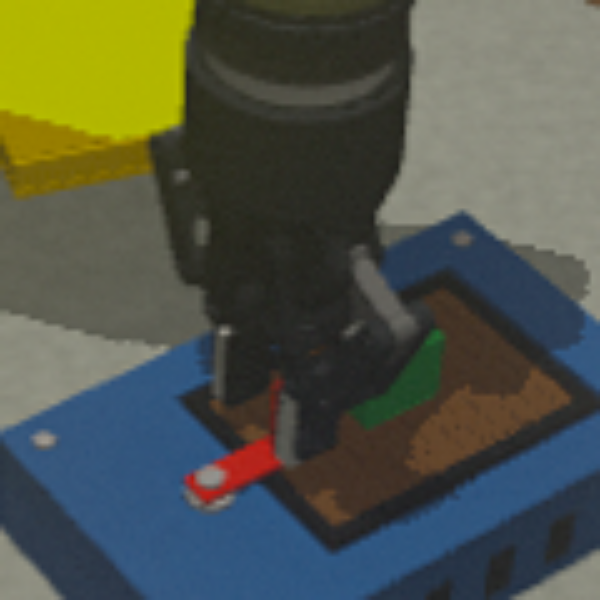

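The knob sits between the fingers. I'll narrow the opening a little and follow the arc clockwise, turning the tool with it.

```bash
python3 -m jog '[[0.2,-0.3,0,0],[0.3,-0.8,0,-0.15],[0.3,-1.3,0,-0.3],[0.25,-1.8,0,-0.45],[0.1,-2.3,0,-0.6]]' 2.2; python3 - <<'E'
from h import *
o=state()
p=np.array([484.7,-294.]); c=o['position'][:2]; v=c-p; print(v,np.hypot(*v),np.arctan2(v[1],v[0])-.25)
for a in np.arange(-.6,-1.6,-.15): 
    k=p+34*np.array([np.cos(.25+a),np.sin(.25+a)]); print(round(a,2),np.round((k-c)/10,2))
E
```

```text
t: 3.75
position: [518.2, -306.6, 86.1]
tool_rot: [0.552, 3.089, 0.003]
ft_force: [-0.3, 1.2, -0.1]
finger_gap: 22.0
t 3.75 pos [ 518.2 -306.6   86.1] jaw yaw 1.217 F [-0.3  1.2 -0.1] gap 22.0 q6 -0.18
[ 33.5018502  -12.63183155] 35.804149692684504 -0.6105656447878137
-0.6 [-0.16  0.1 ]
-0.75 [-0.37 -0.37]
-0.9 [-0.64 -0.79]
-1.05 [-0.98 -1.18]
-1.2 [-1.37 -1.5 ]
-1.35 [-1.81 -1.77]
-1.5 [-2.28 -1.96]
```

```bash
python3 -m jog '[[-0.35,-0.4,-0.1,-0.15],[-0.65,-0.8,-0.1,-0.3],[-1.0,-1.2,-0.1,-0.45],[-1.35,-1.5,-0.1,-0.6],[-1.8,-1.75,-0.1,-0.75]]';python3 -m jog '[[-0.5,-0.2,0,-0.15],[-0.5,-0.2,0,-0.15],[-0.5,-0.2,0,-0.15]]'; python3 - <<'E'
from h import *
o=state()
b=shot('side')
cv2.imwrite('pics/c3.png',cv2.resize(cv2.cvtColor(b['img'],4)[235:355,330:450],(500,500)))
p=np.array([484.7,-294.]); c=o['position'][:2]; v=c-p; print(v,np.hypot(*v),np.arctan2(v[1],v[0])-.25)
E
```

```text
t: 4.38
position: [501.4, -324.6, 86.2]
tool_rot: [1.65, 2.665, 0.002]
ft_force: [1.7, 1.6, -0.2]
finger_gap: 22.2
t: 4.75
position: [496.8, -327.0, 86.8]
tool_rot: [1.842, 2.535, 0.001]
ft_force: [-0.2, 0.7, -0.4]
finger_gap: 21.8
t 4.75 pos [ 496.8 -327.    86.8] jaw yaw 0.314 F [-0.2  0.7 -0.4] gap 21.8 q6 0.67
[ 12.07232726 -33.00863287] 35.14699033356747 -1.470175307081569
```

View pics/c3.png

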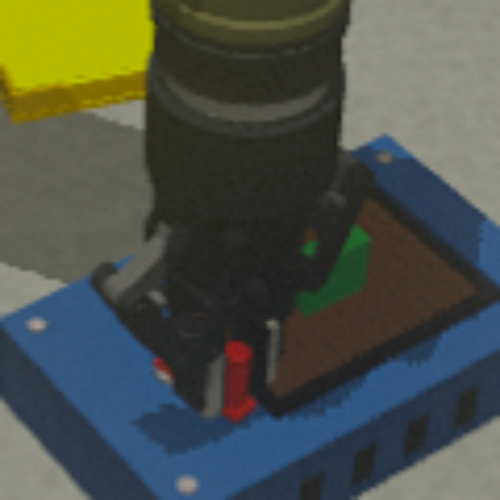

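The tab is swung aside to about -1.35. The knob, at crop (237,375), is off the filter. I'll rise and go over the handle.

```bash
python3 -m jog '[[0,0,2,0],[0,0,5,0],[0,0,8,0],[0,0,8,0],[0,0,8,0]]' 4; python3 -m jog '[[7.2,5.5,0,0.9],[7.2,5.5,0,0.9],[7.2,5.5,0,0.9],[7.2,5.5,0,0.9],[7.2,5.5,0,0.9]]' 5; python3 -m jog '[[0,0,0,0.61],[0,0,0,0.61],[0,0,0,0.61],[0,0,0,0.61],[0,0,0,0.61]]'; python3 - <<'E'
from h import *
o=state()
a=shot('side')
cv2.imwrite('pics/c4.png',cv2.resize(cv2.cvtColor(a['img'],4)[205:355,330:480],(500,500)))
E
```

```text
t: 5.42
position: [496.5, -326.6, 166.0]
tool_rot: [1.842, 2.536, 0.001]
ft_force: [-0.3, 0.0, 0.1]
finger_gap: 39.9
t: 6.05
position: [567.6, -270.9, 163.9]
tool_rot: [0.547, 3.091, 0.007]
ft_force: [0.3, -0.4, -0.7]
finger_gap: 49.6
t: 6.68
position: [566.7, -270.5, 162.1]
tool_rot: [0.406, -3.114, -0.011]
ft_force: [-0.1, 0.0, 0.8]
finger_gap: 50.0
t 6.67 pos [ 566.7 -270.5  162.1] jaw yaw 1.830 F [-0.1  0.   0.8] gap 50.0 q6 -0.71
```

View pics/c4.png

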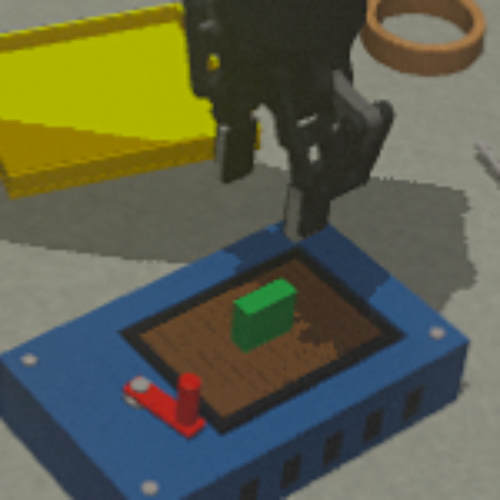

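The tab now lies beside the filter, with its knob at crop (190,400). The filter is undisturbed and the gripper is above the handle. I'll work out the tab angle and then descend to grasp.

```bash
python3 -m jog '[[0.2,-0.15,-4,0],[0.2,-0.15,-7,0],[0.2,-0.15,-8.3,0],[0.2,-0.15,-8.8,0],[0.2,-0.15,-8.8,0]]' 5; python3 - <<'E'
from h import *
o=state()
a=shot('side')
k=ray(a,(330+190/3.333,205+380/3.333),88)[:2]-[2,0]; v=k-[484.7,-294]; print('tab',k,np.hypot(*v),np.arctan2(v[1],v[0])-.25)
cv2.imwrite('pics/c5.png',cv2.resize(cv2.cvtColor(a['img'],4)[225:345,350:470],(500,500)))
E
```

```text
t: 7.35
position: [569.3, -272.3, 75.0]
tool_rot: [0.405, -3.115, -0.01]
ft_force: [0.3, 0.0, 0.9]
finger_gap: 49.8
t 7.35 pos [ 569.3 -272.3   75. ] jaw yaw 1.830 F [0.3 0.  0.9] gap 49.8 q6 -0.71
tab [ 499.00687216 -327.31810563] 36.25993317263372 -1.4152027839573067
```

View pics/c5.png

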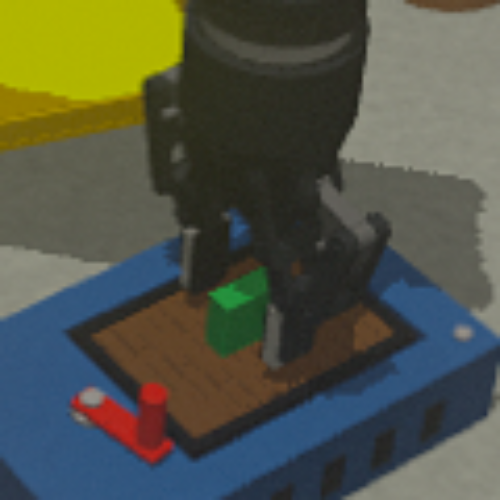

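The tab measures about -1.4 rad. The handle at crop (240,315) is between the fingers. I'll close and lift.

```bash
python3 -m jog '[[0,0,0,0],[0,0,0,0],[0,0,0,0],[0,0,0,0],[0,0,0,0]]' 1 60; python3 -m jog '[[0,0,0.5,0],[0,0,1.2,0],[0,0,2,0],[0,0,3,0],[0,0,4,0]]'; python3 -c "
from h import *; state()"
```

```text
t: 8.02
position: [570.3, -272.6, 76.6]
tool_rot: [-0.405, 3.113, 0.007]
ft_force: [-0.1, 0.6, 5.5]
finger_gap: 12.7
t: 8.65
position: [570.4, -272.6, 117.4]
tool_rot: [-0.405, 3.113, 0.007]
ft_force: [-0.0, -0.3, -1.9]
finger_gap: 12.6
t 8.65 pos [ 570.4 -272.6  117.4] jaw yaw 1.830 F [-0.  -0.3 -1.9] gap 12.6 q6 -0.71
```

The grip holds: the gap is 12.7 mm and the load about -2 N. I'll lift higher and carry it to the tray.

```bash
python3 -m jog '[[0,0,2,0],[0,0,4,0],[0,0,6,0],[0,0,6,0]]'; python3 -m jog '[[0,5,0,0],[0.2,10,0,-0.1],[0.4,15,0,-0.2],[0.6,20,0,-0.28],[0.8,24,0,-0.28]]'; python3 -m jog '[[0,2,0,0],[0,4.5,0,0],[0,4.5,0,0],[0,4.5,0,0]]'; python3 - <<'E'
from h import *
o=state()
a=shot('side')
cv2.imwrite('pics/c6.png',cv2.resize(cv2.cvtColor(a['img'],4)[150:370,270:490],(600,600)))
E
```

```text
t: 9.15
position: [571.7, -273.3, 179.7]
tool_rot: [-0.405, 3.109, 0.003]
ft_force: [-0.0, -0.7, -2.3]
finger_gap: 12.7
t: 9.78
position: [579.0, -31.3, 178.9]
tool_rot: [0.032, 3.136, 0.002]
ft_force: [0.2, -0.6, -1.5]
finger_gap: 12.6
t: 10.28
position: [578.6, 13.2, 178.3]
tool_rot: [0.032, 3.137, 0.001]
ft_force: [-0.5, 0.0, -1.8]
finger_gap: 12.4
t 10.28 pos [578.6  13.2 178.3] jaw yaw 1.550 F [-0.5  0.  -1.8] gap 12.4 q6 0.04
```

View pics/c6.png

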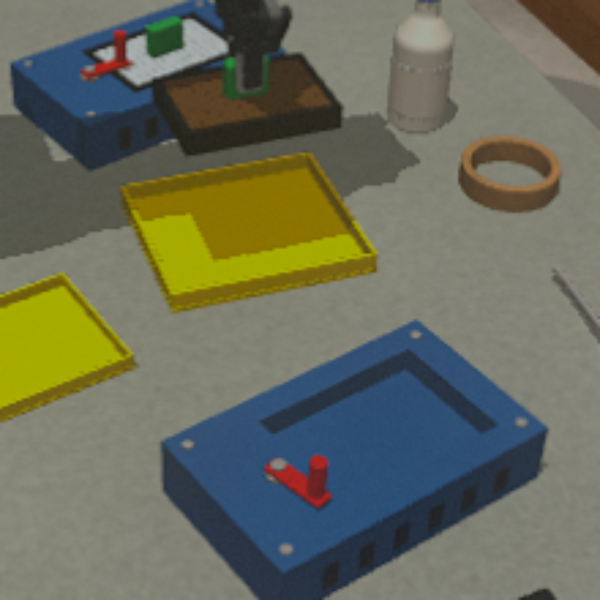

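The filter hangs level over the larger tray, whose floor is around crop (250,230). The pocket is empty and the tab is still aside. I'll lower it to just above the floor at TCP z of about 52.

```bash
python3 -m jog '[[0,0.4,-4,0],[0,0.4,-7,0],[0,0.4,-9.5,0],[0,0.4,-11,0],[0,0.4,-12,0]]'; python3 -m jog '[[0,0,-0.2,0],[0,0,-0.4,0],[0,0,-0.7,0],[0,0,-0.7,0]]'; python3 -c "
from h import *; state()"
```

```text
t: 10.95
position: [578.7, 16.4, 57.9]
tool_rot: [0.035, 3.137, 0.001]
ft_force: [-0.5, -0.0, -2.9]
finger_gap: 12.5
t: 11.45
position: [578.8, 16.4, 51.1]
tool_rot: [0.035, 3.137, 0.001]
ft_force: [0.2, -0.1, -3.3]
finger_gap: 12.7
t 11.45 pos [578.8  16.4  51.1] jaw yaw 1.549 F [ 0.2 -0.1 -3.3] gap 12.7 q6 0.05
```

```bash
python3 -m jog '[[0,0,-0.1,0],[0,0,-0.2,0],[0,0,-0.2,0]]'; python3 -m jog '[[0,0,0,0],[0,0,0,0],[0,0,0,0],[0,0,0,0]]' 4; python3 -m jog '[[0,0,2,0],[0,0,5,0],[0,0,9,0],[0,0,13,0],[0,0,16,0]]'; python3 -m jog '[[-10,20,3,0],[-10,20,3,0],[-10,20,3,0],[-10,20,3,0],[-10,20,3,0]]';python3 -m jog '[[-10,20,3,0],[-10,20,3,0],[-10,20,3,0],[-10,20,3,0],[-10,20,3,0]]'; python3 - <<'E'
from h import *
np.set_printoptions(precision=1,suppress=True)
o=state()
out=[]
for c,(x,y,w,h) in [('top',(220,140,220,150)),('side',(270,180,220,200))]:
    d=shot(c)
    for n,z in [('filter_handle',39),('tab_pin',73),('tray',0)]:
        for r in viewer.mark_of(n,d): print(c,n,round(r['p'],2),np.array(r['xy']),ray(d,r['xy'],z))
    out.append(cv2.resize(cv2.cvtColor(d['img'],4)[y:y+h,x:x+w],(400,400*h//w)))
im=np.zeros((400,800,3),np.uint8)
for i,q in enumerate(out): im[:q.shape[0],400*i:400*i+400]=q
cv2.imwrite('pics/c7.png',im)
E
```

```text
t: 11.82
position: [579.0, 16.4, 50.6]
tool_rot: [0.034, 3.136, 0.001]
ft_force: [-3.5, -1.1, 8.2]
finger_gap: 13.1
t: 12.32
position: [579.0, 16.4, 50.5]
tool_rot: [0.034, 3.136, 0.001]
ft_force: [0.0, -0.2, -0.1]
finger_gap: 40.0
t: 12.95
position: [579.4, 16.4, 212.3]
tool_rot: [0.035, 3.134, 0.001]
ft_force: [0.4, -0.1, -0.3]
finger_gap: 39.9
t: 13.58
position: [478.5, 218.6, 242.7]
tool_rot: [0.028, 3.134, 0.002]
ft_force: [-0.7, -0.2, 0.3]
finger_gap: 39.7
t: 14.2
position: [378.3, 420.4, 272.5]
tool_rot: [0.023, 3.133, 0.003]
ft_force: [-0.0, 0.2, -0.6]
finger_gap: 39.8
t 14.20 pos [378.3 420.4 272.5] jaw yaw 1.556 F [-0.   0.2 -0.6] gap 39.8 q6 0.86
top filter_handle 0.84 [271.4 201.5] [576.   16.5  39. ]
top filter_handle 0.55 [465.6 313.3] [ 316.2 -454.    39. ]
top tab_pin 0.57 [415.2 230.4] [ 506.4 -327.7   73. ]
top tray 0.62 [302.1 293.5] [357.5 -64.6   0. ]
side filter_handle 0.62 [358.4 220.5] [583.9  28.9  39. ]
side filter_handle 0.58 [311.8 421.5] [ 324.7 -450.2   39. ]
side tab_pin 0.69 [385.1 323.2] [ 500.3 -322.6   73. ]
side tray 0.76 [361.2 234.9] [589.3  22.5   0. ]
side tray 0.76 [273.7 277.7] [356.5 -57.6   0. ]
```

View pics/c7.png

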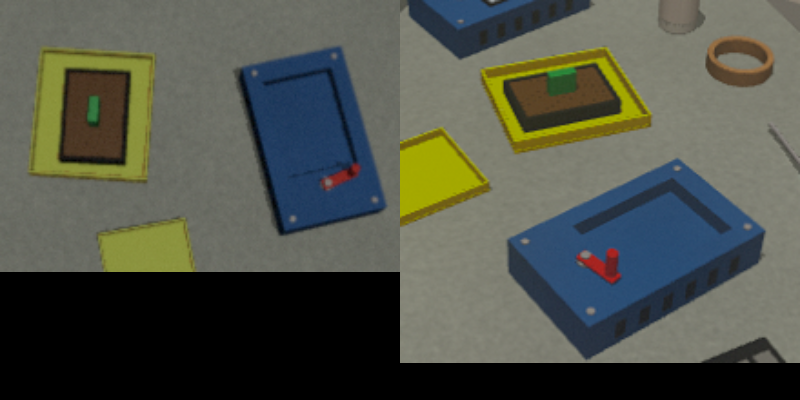

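The filter lies flat and handle up, about centred in the larger tray, with its handle at crop (93,110). The tab is still aside. Marks put the tab at about -1.3, so I'll measure it more tightly from the red pixels before handing in.

```bash
python3 - <<'E'
from h import *
from scipy.optimize import minimize
def model(d,a,px,py,q):
    y=.25+a; c,s=np.cos(y),np.sin(y); R=np.array([[c,-s],[s,c]])
    def P(l): l=np.array(l,float); l[:,:2]=l[:,:2]@R.T+[px,py]; return proj(d,l)
    m=np.zeros((480*4,640*4),np.uint8)
    th=np.linspace(0,2*np.pi,16)
    for L in ([(x,w,z) for x in(-7,42) for w in(-7,7) for z in(53,58)],[(34+6*np.cos(t),6*np.sin(t),z) for t in th for z in(58,88)]):
        cv2.fillConvexPoly(m,cv2.convexHull(np.round(P(L)*4+1.5).astype(np.int32)),255)
    return cv2.resize(m,(640,480),interpolation=cv2.INTER_AREA)/255.
for c,(x0,y0,x1,y1) in [('top',(390,220,430,255)),('side',(360,305,405,345))]:
    d=shot(c); h=cv2.cvtColor(d['img'],cv2.COLOR_RGB2HSV).astype(int); red=(((h[...,0]<8)|(h[...,0]>172))&(h[...,1]>130)&(h[...,2]>40)).astype(float)[y0:y1,x0:x1]
    best=min(((abs(model(d,a,484.7+dx,-294+dy,0)[y0:y1,x0:x1]-red).sum(),a,dx,dy) for a in np.arange(-1.6,-1.0,.04) for dx in range(-4,5,2) for dy in range(-4,5,2)))
    print(c,red.sum(),best)
E
```

```text
top 98.0 (np.float64(46.12156862745098), np.float64(-1.4), 0, 0)
side 206.0 (np.float64(75.53333333333333), np.float64(-1.4), 2, -2)
```

Both cameras give a tab angle of about -1.40, well past 1.1. The filter is in place and the arm is clear of everything, so I'm handing in.

```bash
python3 -c "
from h import *; state(); print(ticket.job_done())"
```

```text
t 14.70 pos [378.9 417.9 272.8] jaw yaw 1.552 F [ 0.2  0.4 -0.5] gap 40.4 q6 0.86
the job is handed in; nothing more can be done
None
```

I swung the brown filter's red tab clockwise, lifted the filter out by its green handle and laid it flat, handle up, in the larger yellow tray. I handed the job in at about 14.7 s of the 48 s allowed; no verdict was reported.

**Last checks:**
- **Tab:** A fit to the red pixels gave about -1.40 rad in both cameras. The network's marks were looser, at about -1.26 and -1.32. All are beyond the required 1.1 rad.
- **Filter:** I released it with the gripper at (579, 16) mm, against a tray centre of about (579, 15–19). The top camera's handle mark agreed, at (576, 17). The side camera's mark disagreed by about 13 mm, at (584, 29), but that is still well within the 45 mm allowed. The pictures show the filter flat on the tray floor.
- **Tray mark:** In the final top view the network did not report the larger tray, so its centre rests on the earlier top-view measurement and the side view.
- **Forces:** The highest reading seen at the end of a move was about 8 N, when the filter touched down. The arm was well clear of everything at the end.

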